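# Put the hob-side organiser in order

### The arm

A 6-joint arm with a two-finger parallel gripper is mounted at the origin on a cart in front of the work surface, level with it; the furniture and walls round the work are solid. World frame = base frame: x ahead of the robot, y to its left, z up, the work surface at z = 0. Lengths are in m, angles in rad, forces in N, time in s.
With the tool pointing down it reaches from about 0.375 to 0.9 m from the base axis. Payload 3.1 kg.
Tool frame: the origin (TCP) lies midway between the tips of the shut fingers; the grasp point (between the pads) lies 19 mm behind it; z points along the fingers, y is the line along which they close (so a half turn about z gives the same grasp; the last joint's range is limited). The gripper opens to 85 mm and grips with 20 to 120 N. Pads are 22 mm wide; open, the fingers measure 114 mm over their backs; the gripper's body (76 mm by 85 mm) begins 54 mm behind the grasp point. The pads swing forward as they close: fully open they stand 13 mm farther back than shut.
Start: joints at [-1.377, 0.527, 1.433, -0, 1.181, -0.178], TCP at [0.227, -0.582, 0.231] pointing down, gripper open.
Joint ranges: [-3.08, 3.08], [-0.75, 2.2], [0.22, 2.44], [-1.43, 4.57], [0, 2.65], [-2.85, 2.85]. Speed limits (rad/s): [2.79, 2.79, 3.14, 3.14, 3.14, 3.14].

### API

Orientations are given as a unit quaternion [x, y, z, w].
In Python, from station import manip gives the robot as it stands.
- The arm moves only by the tool step_arm, never from a script. Its argument "targets" is text: rows parted by semicolons, each of 4 numbers parted by spaces: the shift along the tool's x, y, z in mm, then the turn about the tool's z in degrees. A call has 1 to 12 rows; each row is the pose to reach, as a shift and turn from the pose commanded when the call began, along the tool's axes at that moment; what a row does not reach only later rows make up. A row lasts 1/10 s, in which the tool goes at most 50 mm and 8.59 degrees, less where a joint would pass 70% of its speed; a pose out of reach is approached as far as the arm can. A call with a gripper value outside its range is refused whole. "gripper" is the closure, from 0 (fully open) to 1 (shut), set as the call begins (left out, the last holds). The fingers move at their own pace and stop on an object; "squeeze" is the grip in N (left out, the last holds). Time passes only in rows, so rows that repeat a pose let the fingers close. It gives the time, the measured TCP pose, the force, the opening and the grip force at its end, in the units of the state.
- manip.sense(): the state, without advancing time (a new reading comes with each control period).
- manip.snapshot(name): name is "scene" or "top" or "wrist"; returns the picture (420x560x3 uint8, red, green, blue); there is no depth.
- manip.get_calibration(name): a dict with "fov_y" (degrees; the focal length in pixels is half the picture's height over the tangent of half this angle, whatever the lens; pixels are square), "cx", "cy" (the principal point, pixels), "extrinsics" (4x4, takes a point from camera to world coordinates); the wrist camera has in their place "tool_from_camera" (4x4, takes a point from camera to tool coordinates, whose origin is the TCP and whose axes are the flange's). Camera axes: x right, y down, z forward; pixel columns grow to the right and rows downward; lengths in m; the calibration is good to about 2 mm. A picture is of the moment at which its call begins: read the wrist's pose just before it. get_calibration takes no time and is no camera call.
- manip.sign_off(): hands the job in; it is judged then, once.
Trained networks look in the newest picture that a camera, given by its name, has taken for a name from the list of things; names that differ only in an ending like _2 or _b are one class to them, and where a whole thing is asked for, a point or a joint stands for the part that bears it (a point fixed in the world has none). Each returns a list of dicts, best first, with "p" (0 to 1); they miss things now and then, are a little off and sometimes report something else, mostly with a low value. They report only what shows in the picture. A call takes as long as a camera call.
- manip.recognise(camera, query): "position" ([column, row] in pixels, amid what is visible of it).
- manip.masks_of(camera, query): "pixels" (420x560 bool, what is visible of it) and "position" ([column, row] in pixels, amid what is visible of it).
- manip.mark_of(camera, query): "position" ([column, row] in pixels: a listed point, or the origin of a listed thing).
The state is a dict: "t": time; "q": joint angles; "qd": joint speeds; "tau": joint torques, N m; "tcp_pos": TCP position; "tool_rot": TCP orientation; "force": force on the tool from outside, world axes, zero at the start; "ft_torque": the same for the moment, N m; "finger_gap": opening from 0.0 (shut) to 1.0 (fully open); "gripper_force": force on a finger pad.
Only numpy, scipy, OpenCV 4.12 (cv2) and the standard library are available. Lean on these libraries where they do the work, as an engineer would, in place of code of your own. Each camera call takes 0.05 s, during which the arm holds its last target. There are 200 camera calls.

### The job

Put away what has been left lying on the wooden hob cover into the organiser tray on the worktop beside the cooker, each thing resting fully down in the recess cut for it: the hob lighter in the long channel, the wind-up timer on its base in the wide round recess, the matchbox flat in the rectangular recess and the glass salt shaker in the narrow, deep round recess. Keep the salt shaker upright all the way and set it down gently, without letting it drop. Leave the screwdriver and the red-capped spice jar, which look much like the lighter and the shaker but do not belong there, untouched where they are.

Things in the scene. Friction and masses are not known exactly. Their poses are not given: they have to be found in the camera images.
- lighter: Hob lighter lying on the hob cover (top at z = 38 mm): red body and thin metal tube, 28 x 220 x 19 mm. Origin: underside, middle of the length; long axis y. Body at y -10 to +110 mm, 24 mm wide (x -10 to +14), 18 mm high, upright sides; tube to y = -110. Fixed trigger juts to x = -14 at y 32 to 52 mm: grip beyond it, across x (24 mm, middle at x = +2), at y about 70. About 70 g.
- timer: Wind-up kitchen timer: cream round base 62 mm across with upright sides, 26 mm high, red domed dial above it, 50 mm high in all. Origin: centre of the underside, z up. Grip it across the base. 85 g (varies); the dial does not turn.
- matchbox: Closed matchbox lying flat: 37 mm (x) by 60 mm (y), 17 mm high. Origin: centre of the underside, z up. Its drawer does not slide. 30 g.
- salt: Glass salt shaker with a grey perforated cap, 44 mm across, 90 mm high; grip it across the glass, 35 to 65 mm above the underside. It stands with a lean of about 0.03 rad. Origin: centre of the underside, z up. 100 g (varies).
- screwdriver: Look-alike of the lighter, to be left alone: screwdriver with an orange-red handle and bare metal blade, 27 x 199 x 29 mm, lying. Origin: underside, middle of its length; handle at y +10 to +100 mm, blade to y = -90 mm.
- spice_jar: Look-alike of the salt shaker, to be left alone: spice jar with a paper label and a red cap, 45 mm across, 106 mm high, upright. Origin: centre of the underside, z up.
- insert_lighter: Channel for the lighter: light-wood block 54 mm (x) by 276 mm (y), 30 mm high, fixed, with a rectangular recess 45 x 239 mm, 8 mm deep (its floor at z = 22 mm), edges bevelled 3 mm. The lighter may point either way. Origin: centre of the underside, below the recess's centre; z up. All four inserts stand in one low tray, 159 x 290 mm, on the worktop (z = 0), and rise 14 mm above its wall.
- insert_timer: Recess for the timer: light-wood block 90 x 90 mm, 30 mm high, fixed, with a round recess 79 mm across, 9 mm deep (floor at z = 21 mm), edge bevelled 3 mm. Origin: centre of the underside, below the recess's centre; z up. It stands beside the other two square inserts in any order.
- insert_matchbox: Recess for the matchbox: light-wood block 90 x 90 mm, 30 mm high, fixed, with a rectangular recess 55 mm (x) by 77 mm (y), 7 mm deep (floor at z = 23 mm), edges bevelled 3 mm; the box's long side goes along y, either way round. Origin: centre of the underside, below the recess's centre; z up. It stands beside the other two square inserts in any order.
- insert_salt: Recess for the salt shaker: light-wood block 90 x 90 mm, 30 mm high, fixed, with a round recess 59 mm across, 22 mm deep (floor at z = 8 mm), edge bevelled 3 mm. Origin: centre of the underside, below the recess's centre; z up. It stands beside the other two square inserts in any order.

How it is judged:
By the outcome, as a careful person would: the job done as asked, in the order asked, and still so for the second after the job is handed in, with the robot touching nothing.
It also fails if it takes over 120 s, if anything falls off the work surface, if the arm or the gripper's body presses on something with over 40 N, if the wrist force passes 120 N, or if a joint passes its speed limit or range.

## Working session

There is one attempt and no reset: what is moved stays moved. The work goes in short steps, Python scripts to look and compute and a tool call to move; the robot and the scene stay as the last step left them, time stands still between calls to the robot, and variables do not carry over. Pictures are saved under pics/ and viewed, at most 14 in all, crops included, and the job is handed in when it is done.

Besides the shell and the picture viewer there is one more tool, called after "Request:" as name(argument=value, ...), one argument or row to a line, values as JSON. step_arm: Moves the arm, as the interface text tells. Its arguments: {"type":"object","properties":{"targets":{"type":"string"},"gripper":{"type":"number"},"squeeze":{"type":"number"}},"required":["targets"]}

```bash
mkdir -p pics; ls
cat > h.py <<'E'
import numpy as np, cv2
from station import manip
from scipy.spatial.transform import Rotation as R
def cam(n):
    c=manip.get_calibration(n)
    if n=='wrist':
        s=manip.sense(); T=np.eye(4); T[:3,:3]=R.from_quat(s['tool_rot']).as_matrix(); T[:3,3]=s['tcp_pos']
        E=T@np.array(c['tool_from_camera'])
    else: E=np.array(c['extrinsics'])
    f=210/np.tan(np.radians(c['fov_y']/2)); return E,f,c['cx'],c['cy']
def world(C,px,z):
    E,f,cx,cy=C; px=np.atleast_2d(np.array(px,float))
    d=np.c_[(px[:,0]-cx)/f,(px[:,1]-cy)/f,np.ones(len(px))]@E[:3,:3].T
    return E[:3,3]+d*((z-E[2,3])/d[:,2])[:,None]
def snap(n,name):
    C=cam(n); im=manip.snapshot(n); cv2.imwrite('pics/'+name+'.png',im[:,:,::-1]); return C,im
E
python3 - <<'E'
from h import *
print(manip.get_calibration('top')); print(manip.get_calibration('wrist'))
for n in ('top','scene'):
    C,im=snap(n,n+'0')
    for q in 'lighter timer matchbox salt screwdriver spice_jar insert_lighter insert_timer insert_matchbox insert_salt'.split():
        r=manip.mark_of(n,q)
        for a in r[:2]:
            z=0 if q.startswith('ins') else .038
            print(n,q,round(a['p'],2),np.round(a['position']),world(C,a['position'],z).round(3)[0,:2])
print(manip.sense())
E
```

```text
pics
{'fov_y': 45.55675264915806, 'cx': 287.5295970407437, 'cy': 203.87937933222437, 'extrinsics': array([[-0.01037876, -0.99383297,  0.11040071,  0.32896779],
       [-0.99994138,  0.01065596,  0.0019211 , -0.02833447],
       [-0.00308568, -0.1103743 , -0.9938853 ,  1.41301733],
       [ 0.        ,  0.        ,  0.        ,  1.        ]])}
{'fov_y': 69.95997894482791, 'cx': 275.0067421367863, 'cy': 209.0798276015407, 'tool_from_camera': array([[-8.89120570e-05, -9.58394082e-01, -2.85448375e-01,
         7.34822662e-02],
       [ 9.99999977e-01, -2.98989533e-05, -2.11096227e-04,
        -1.51274425e-03],
       [ 1.93778767e-04, -2.85448387e-01,  9.58394063e-01,
        -1.42347975e-01],
       [ 0.00000000e+00,  0.00000000e+00,  0.00000000e+00,
         1.00000000e+00]])}
top lighter 0.85 [436. 207.] [ 0.468 -0.437]
top timer 0.96 [365. 218.] [ 0.439 -0.238]
top matchbox 0.8 [406. 223.] [ 0.426 -0.35 ]
top salt 0.76 [401. 180.] [ 0.544 -0.343]
top salt 0.57 [323. 215.] [ 0.45  -0.122]
top screwdriver 0.54 [323. 213.] [ 0.455 -0.123]
top spice_jar 0.8 [360. 178.] [ 0.551 -0.229]
to
[... 535 characters left out ...]
't': 1.1, 'q': array([-1.37751300e+00,  5.27523482e-01,  1.43269440e+00, -3.46593754e-05,
        1.18141749e+00, -1.78499508e-01]), 'qd': array([-6.39654007e-05, -1.18583828e-03, -1.51185613e-03, -5.48839920e-04,
       -4.08394915e-04,  1.11731592e-03]), 'tau': array([ 5.46434876e-04, -4.42325270e+01, -1.78425890e+01, -2.36636979e-04,
        8.52044468e-04, -9.45382439e-08]), 'tcp_pos': array([ 0.22706154, -0.58226612,  0.23129774]), 'tool_rot': array([ 9.82770671e-01,  1.84829132e-01, -1.61897733e-05, -2.12392178e-05]), 'force': array([-0.23904583,  0.28810429,  0.09752622]), 'ft_torque': array([0.01069406, 0.00903554, 0.02870143]), 'gripper_force': 0.0, 'finger_gap': 1.0050286188433653}
```

```bash
python3 -c "
import cv2
a=cv2.imread('pics/top0.png'); cv2.imwrite('pics/top0c.png',cv2.resize(a[140:280,120:480],None,fx=2.2,fy=2.2,interpolation=2))"
```

```text
(no output)
```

View pics/top0c.png

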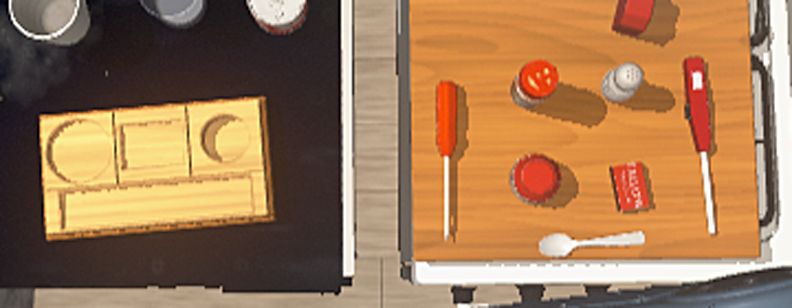

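View pics/scene0.png

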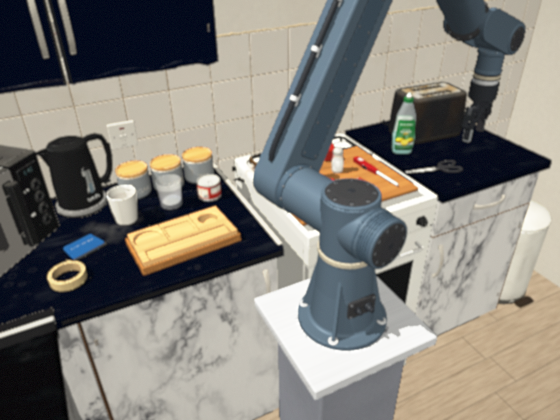

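The tray has the timer recess on the left, the matchbox recess in the middle, the salt recess on the right and the channel in front. On the cover the lighter is far right and the screwdriver far left. The salt is at about px (404,179), the matchbox at (406,225) and the timer at (363,220). I'll move over the cover for a closer look.

Request:
step_arm(
  targets="314 -137 -30 21.3;314 -137 -30 21.3;314 -137 -30 21.3;314 -137 -30 21.3;314 -137 -30 21.3;314 -137 -30 21.3;314 -137 -30 21.3;314 -137 -30 21.3;314 -137 -30 21.3;314 -137 -30 21.3;314 -137 -30 21.3;314 -137 -30 21.3",
  gripper=0,
  squeeze=60,
)

```text
t: 2.3
tcp_pos: [0.4689, -0.3417, 0.2611]
tool_rot: [1.0, -0.001, -0.0, -0.0]
force: [-0.2, -0.1, 0.4]
finger_gap: 0.995
gripper_force: 0.0
```

```bash
cat >> h.py <<'E'
def axis(C,m,z):
    ys,xs=np.nonzero(m); w=world(C,np.c_[xs,ys],z)[:,:2].astype(np.float32)
    (c,s,a)=cv2.minAreaRect(w); b=cv2.boxPoints((c,s,a)); e=max((b[1]-b[0],b[2]-b[1]),key=np.linalg.norm)
    return np.round(c,4),np.round(s,3),round(float(np.degrees(np.arctan2(e[1],e[0])))%180,1)
def go(x,y,z,h):
    "shift in tool axes (mm) and turn (deg) to TCP x,y,z with tool-x heading h deg"
    s=manip.sense(); M=R.from_quat(s['tool_rot']).as_matrix(); d=M.T@(np.array([x,y,z])-s['tcp_pos'])*1000
    h0=np.degrees(np.arctan2(M[1,0],M[0,0])); return d.round(1),round((h0-h+180)%360-180,1)
E
python3 - <<'E'
from h import *
C,im=snap('wrist','w1')
for q,z in (('lighter',.056),('timer',.064),('matchbox',.055),('salt',.128),('screwdriver',.05),('spice_jar',.144)):
    for a in manip.masks_of('wrist',q)[:2]:
        print(q,round(a['p'],2),np.round(a['position']),a['pixels'].sum(),axis(C,a['pixels'],z))
    for a in manip.mark_of('wrist',q)[:1]: print('  mark',round(a['p'],2),np.round(a['position']),world(C,a['position'],.038)[0].round(4))
E
```

```text
lighter 0.8 [361. 145.] 2918 (array([ 0.4739, -0.4342]), array([0.216, 0.029]), 2.4)
  mark 0.92 [357. 181.] [ 0.469  -0.4411  0.038 ]
timer 0.77 [184. 218.] 2314 (array([ 0.4325, -0.231 ]), array([0.059, 0.071]), 132.8)
  mark 0.87 [188. 212.] [ 0.4287 -0.2283  0.038 ]
matchbox 0.76 [283. 221.] 1387 (array([ 0.4221, -0.3465]), array([0.061, 0.037]), 8.7)
  mark 0.77 [283. 217.] [ 0.4222 -0.35    0.038 ]
salt 0.58 [269. 115.] 1367 (array([ 0.5453, -0.3361]), array([0.034, 0.035]), 179.9)
  mark 0.8 [272. 117.] [ 0.5449 -0.3359  0.038 ]
screwdriver 0.92 [ 84. 154.] 2556 (array([ 0.4556, -0.1178]), array([0.033, 0.198]), 178.4)
spice_jar 0.63 [153. 116.] 3743 (array([ 0.5416, -0.2369]), array([0.071, 0.044]), 89.9)
  mark 0.96 [178. 116.] [ 0.5464 -0.2267  0.038 ]
```

View pics/w1.png

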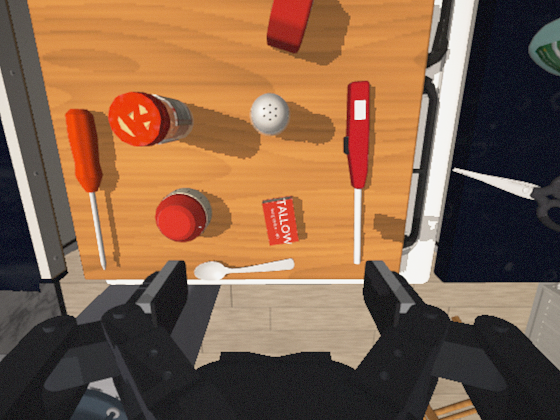

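The view is clear: lighter body at px (359,82–187) with its tube running down to row 262, and the trigger on the left side. Timer is at (184,215), matchbox at (281,221) and salt cap at (270,114). Next I'll fit the lighter's right edge for its axis.

Run:
```python
from h import *
C=cam('wrist'); im=cv2.imread('pics/w1.png').astype(int); b,g,r=im[...,0],im[...,1],im[...,2]
red=(r>90)&(g<60)&(b<80)
P=[]
for row in range(88,184,3):
    c=[x for x in range(335,385) if red[row,x]]
    if c: P.append((max(c)+.5,row))
w=world(C,P,.056); k=np.polyfit(w[:,0],w[:,1],1); res=w[:,1]-np.polyval(k,w[:,0]); ok=abs(res)<.0015; k=np.polyfit(w[ok,0],w[ok,1],1)
th=np.arctan(k[0]); print(len(P),ok.sum(),np.degrees(th))
rows=[y for y in range(70,100) if red[y,352:364].sum()>4]; e=world(C,[358,min(rows)-.5],.056)[0]; print('end',e, rows[0])
gx=e[0]-.036; gy=np.polyval(k,gx)+.012
print('grip',gx,gy, go(gx,gy,.046,np.degrees(th)))
```

```text
32 30 3.810694257950769
end [ 0.58201887 -0.42764969  0.056     ] 82
grip 0.5460188663638145 -0.43036277733417444 (array([ 76.1,  89.9, 215.3]), np.float64(-3.8))
```

Request:
step_arm(
  targets="76 90 100 -3.8;76 90 100 -3.8;76 90 100 -3.8;76 90 100 -3.8;76 90 180 -3.8;76 90 180 -3.8;76 90 205 -3.8;76 90 215 -3.8;76 90 215 -3.8;76 90 215 -3.8",
  gripper=0.45,
)

```text
t: 3.95
tcp_pos: [0.5466, -0.4312, 0.048]
tool_rot: [0.999, 0.033, 0.001, 0.001]
force: [0.8, 0.2, 0.0]
finger_gap: 0.55
gripper_force: 0.0
```

Request:
step_arm(
  targets="0 0 0 0;0 0 0 0;0 0 0 0;0 0 0 0;0 0 0 0;0 0 0 0;0 0 0 0",
  gripper=1,
)

```text
t: 4.65
tcp_pos: [0.5471, -0.4319, 0.0489]
tool_rot: [0.999, 0.033, 0.001, 0.002]
force: [0.3, -0.2, 6.6]
finger_gap: 0.258
gripper_force: 59.9
```

Run:
```python
from h import *
C=cam('top')
px=np.array([(40,116),(265,97),(272,218),(47,240)])/2.2+[120,140]
w=world(C,px,.028); print(w.round(3)); print(w.mean(0)); print(manip.sense()['tcp_pos'])
```

```text
[[0.519 0.392 0.028]
 [0.54  0.106 0.028]
 [0.386 0.097 0.028]
 [0.362 0.379 0.028]]
[0.45157766 0.24327758 0.028     ]
[ 0.54705116 -0.43188445  0.04891528]
```

Request:
step_arm(
  targets="0 0 -10 0;0 0 -30 0;0 0 -65 0;0 0 -110 0;0 0 -160 0;0 0 -205 0;-5 -47 -220 -7;-10 -94 -220 -15;-15 -141 -220 -23;-20 -188 -220 -31;-25 -235 -220 -39;-30 -282 -220 -47",
)

```text
t: 5.85
tcp_pos: [0.4962, -0.1491, 0.2668]
tool_rot: [0.902, 0.431, 0.0, -0.0]
force: [0.5, 0.0, -1.3]
finger_gap: 0.257
gripper_force: 59.1
```

Run:
```python
from h import *
print(manip.sense()['finger_gap'],manip.sense()['force'],go(.45,.13,.27,94.5))
```

```text
0.2567982824490939 [ 0.45584405  0.02479517 -1.27127712] (array([ 188.2, -211.2,   -3.1]), np.float64(-43.4))
```

Request:
step_arm(
  targets="31 -35 0 -7;63 -70 0 -14;94 -105 0 -22;125 -140 0 -29;156 -175 0 -36;188 -211 -3 -43.4;188 -211 -3 -43.4;188 -211 -3 -43.4;188 -211 -3 -43.4",
)

```text
t: 6.75
tcp_pos: [0.4526, 0.1272, 0.2695]
tool_rot: [0.681, 0.732, -0.0, 0.0]
force: [0.8, 0.0, -0.9]
finger_gap: 0.257
gripper_force: 59.1
```

Run:
```python
from h import *
C,im=snap('wrist','w2'); print(manip.sense()['tcp_pos'])
for q,z in (('insert_lighter',.03),('insert_timer',.03),('insert_matchbox',.03),('insert_salt',.03)):
    for a in manip.masks_of('wrist',q)[:1]:
        print(q,round(a['p'],2),np.round(a['position']),a['pixels'].sum(),axis(C,a['pixels'],z))
    for a in manip.mark_of('wrist',q)[:1]: print('  mark',round(a['p'],2),np.round(a['position']),world(C,a['position'],0)[0].round(4))
print([(round(a['p'],2),axis(C,a['pixels'],.21)) for a in manip.masks_of('wrist','lighter')[:1]])
```

```text
[0.45277751 0.12672577 0.26943831]
insert_lighter 0.68 [245.  96.] 9095 (array([0.41  , 0.2143]), array([0.057, 0.221]), 94.9)
  mark 0.68 [247.  82.] [0.4093 0.2449 0.    ]
insert_timer 0.96 [308.  16.] 2904 (array([0.4773, 0.3126]), array([0.093, 0.034]), 4.2)
insert_matchbox 0.82 [309.  72.] 6622 (array([0.4816, 0.2517]), array([0.093, 0.092]), 4.1)
  mark 0.76 [306.  80.] [ 0.4838  0.2517 -0.    ]
insert_salt 0.58 [304. 156.] 5304 (array([0.4891, 0.1575]), array([0.092, 0.092]), 5.2)
  mark 0.67 [302. 153.] [0.4875 0.1609 0.    ]
[(0.56, (array([0.456 , 0.0833]), array([0.038, 0.136]), 93.1))]
```

View pics/w2.png

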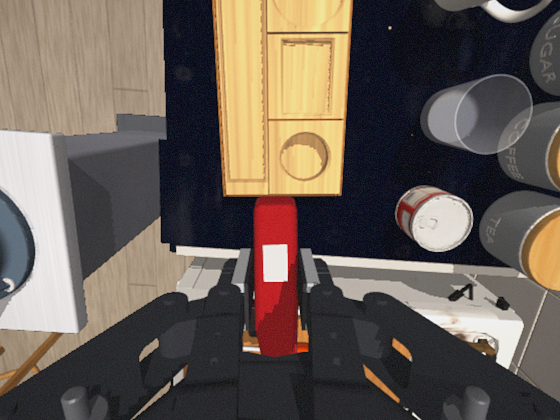

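The tray blocks are clear: salt recess at px (303,156), matchbox at (307,77), timer at the top edge and the channel at (244,90). The lighter is held straight between the fingers.

Run:
```python
from h import *
print(go(.4054,.32,.034,94.5), manip.sense()['q'])
```

```text
(array([195.4, -33.1, 235.3]), np.float64(-0.3)) [ 3.63268577e-02  2.68180697e-01  1.75957270e+00  5.66594858e-05
  1.11400512e+00 -3.62418990e-02]
```

Request:
step_arm(
  targets="50 -10 30 0;100 -20 60 0;150 -30 90 0;195 -33 120 0;195 -33 160 0;195 -33 190 0;195 -33 210 0;195 -33 220 0;195 -33 220 0;195 -33 220 0",
)

```text
t: 8.25
tcp_pos: [0.4062, 0.3201, 0.0501]
tool_rot: [0.681, 0.732, 0.001, 0.0]
force: [0.8, 1.0, -0.8]
finger_gap: 0.261
gripper_force: 59.1
```

Run:
```python
from h import *
C,im=snap('wrist','w3'); print(manip.sense()['tcp_pos'],go(.4054,.32,.034,94.5))
for a in manip.masks_of('wrist','lighter')[:1]: print(a['p'],axis(C,a['pixels'],.055))
for q in ('insert_lighter','insert_timer'):
  for a in manip.masks_of('wrist',q)[:1]: print(q,a['p'],axis(C,a['pixels'],.03))
```

```text
[0.40648712 0.32019517 0.05052487] (array([-0.1, -1.1, 16.5]), np.float64(-0.3))
0.93 (array([0.4062, 0.3142]), array([0.027, 0.093]), 94.0)
insert_lighter 0.74 (array([0.4015, 0.3152]), array([0.056, 0.137]), 94.5)
```

View pics/w3.png

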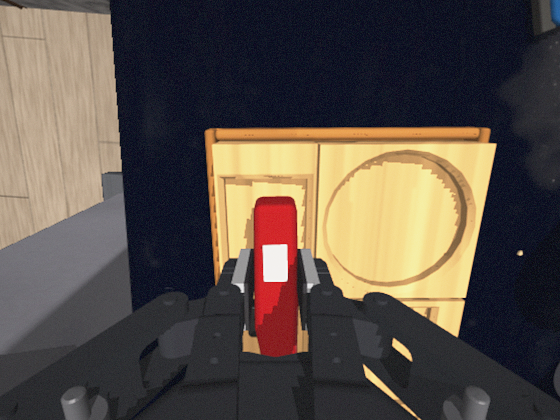

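Just above the channel: its edges sit at columns about 224 and 306 (row 190), while the lighter is centred at column 275. I'll compute the lateral correction.

Run:
```python
from h import *
C=cam('wrist'); print(world(C,[(221,190),(311,190),(222,178),(310,178),(275,198)],.03).round(4)); print(world(C,[(256,205),(296,205),(275,196)],.056).round(4))
print(world(C,[(325,215),(480,215),(405,152),(405,286)],.03).round(4))
```

```text
[[0.374  0.3549 0.03  ]
 [0.4239 0.3585 0.03  ]
 [0.3744 0.3617 0.03  ]
 [0.4226 0.3652 0.03  ]
 [0.4043 0.3525 0.03  ]]
[[0.3949 0.3551 0.056 ]
 [0.4139 0.3565 0.056 ]
 [0.4036 0.3601 0.056 ]]
[[0.4334 0.3446 0.03  ]
 [0.5219 0.3509 0.03  ]
 [0.4721 0.383  0.03  ]
 [0.488  0.3026 0.03  ]]
```

Request:
step_arm(
  targets="-3 -2 0 0;-7 -4 0 0;-7 -4 0 0;-7 -4 5 0;-7 -4 9 0;-7 -4 12 0;-7 -4 14 0;-7 -4 16 0;-7 -4 16 0;-7 -4 16 0",
)

```text
t: 9.45
tcp_pos: [0.4019, 0.3127, 0.0386]
tool_rot: [0.68, 0.733, 0.001, 0.001]
force: [-7.6, -5.1, 48.3]
finger_gap: 0.251
gripper_force: 64.7
```

Run:
```python
from h import *
s=manip.sense(); print(s['tcp_pos'],s['force'])
```

```text
[0.40185213 0.3126688  0.03859157] [-7.62600589 -5.13133773 48.25924112]
```

Request:
step_arm(
  targets="0 0 -4 0;0 0 -4 0;0 0 -4 0",
)

```text
t: 9.75
tcp_pos: [0.4026, 0.3131, 0.0387]
tool_rot: [0.681, 0.733, 0.001, 0.0]
force: [-2.1, -1.3, 18.8]
finger_gap: 0.26
gripper_force: 61.4
```

Run:
```python
from h import *
s=manip.sense(); print(s['tcp_pos'],s['force'],s['ft_torque'])
C,im=snap('wrist','w4')
```

```text
[0.4025698  0.3131004  0.03874611] [-2.0859509  -1.31075384 18.84710423] [-0.17757683  0.32863605 -0.04142866]
```

View pics/w4.png

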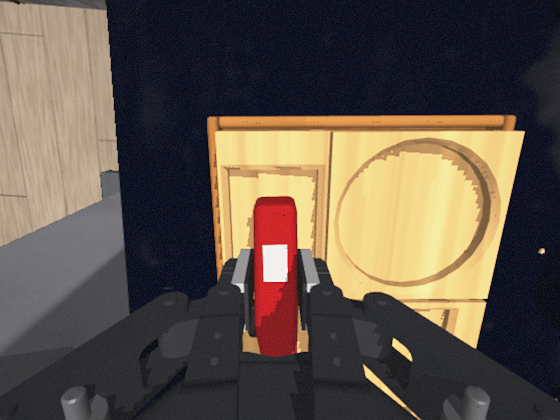

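The fingertips rest on the rim with the lighter hanging about 5 mm above the channel floor, inside its walls. I'll ease off, open slightly and let it settle.

Request:
step_arm(
  targets="0 0 -1 0;0 0 -1 0",
)

```text
t: 10.0
tcp_pos: [0.4026, 0.3131, 0.0388]
tool_rot: [0.681, 0.733, 0.001, 0.0]
force: [-0.3, -1.2, 11.9]
finger_gap: 0.253
gripper_force: 60.5
```

Request:
step_arm(
  targets="0 0 0 0;0 0 0 0;0 0 0 0;0 0 0 0;0 0 -10 0;0 0 -40 0;0 0 -80 0;0 0 -120 0;0 0 -160 0;0 0 -160 0",
  gripper=0.6,
)

```text
t: 11.0
tcp_pos: [0.4051, 0.3144, 0.2042]
tool_rot: [0.681, 0.733, 0.006, 0.002]
force: [0.8, 1.7, -0.2]
finger_gap: 0.398
gripper_force: 0.0
```

Run:
```python
from h import *
print(go(.45,.15,.26,94.5)); C=cam('top'); im=manip.snapshot('top')
cv2.imwrite('pics/t1.png',cv2.resize(im[170:270,150:270,::-1],None,fx=5,fy=5,interpolation=2))
s=manip.sense(); print(s['tcp_pos'])
```

```text
(array([-167. ,   33.3,  -56.2]), np.float64(-0.3))
[0.40351124 0.31354213 0.20169371]
```

View pics/t1.png

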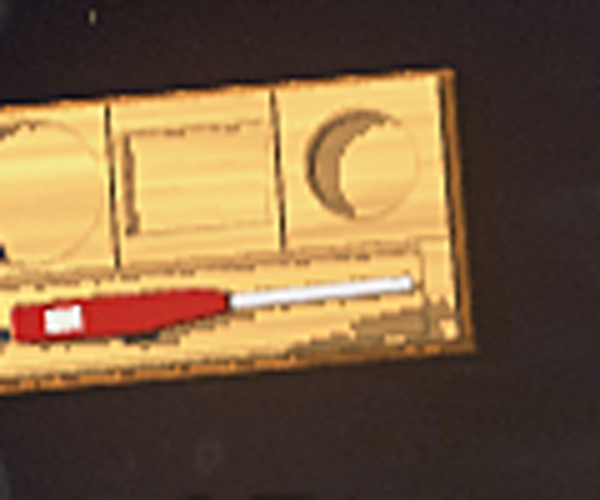

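Lighter lies in the channel, body at (120,315) and tube end at (413,284) just inside the channel end at 422. I'll check the seating and fingertip geometry from the wrist while heading back.

Request:
step_arm(
  targets="-50 10 -15 0;-100 20 -30 0;-150 30 -45 0;-185 33 -56 0;-185 33 -56 0;-185 33 -56 0",
  gripper=0.27,
)

```text
t: 11.65
tcp_pos: [0.4477, 0.1298, 0.2536]
tool_rot: [0.682, 0.731, -0.001, -0.001]
force: [-0.2, 0.5, -0.5]
finger_gap: 0.732
gripper_force: 0.0
```

Run:
```python
from h import *
C,im=snap('wrist','w5'); print(manip.sense()['finger_gap'],manip.sense()['tcp_pos'])
a=manip.masks_of('wrist','lighter')[:1]
for z in (.038,.044): print([axis(C,x['pixels'],z) for x in a])
print(go(.43,-.229,.26,0))
```

```text
0.726669645908533 [0.4472035  0.13072488 0.2533343 ]
[(array([0.4101, 0.2248]), array([0.029, 0.191]), 95.3)]
[(array([0.4107, 0.2245]), array([0.029, 0.188]), 95.3)]
(array([-358.1,  -43.6,   -6.8]), np.float64(94.2))
```

View pics/w5.png

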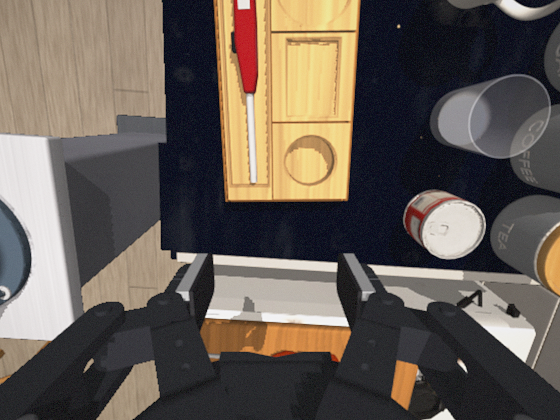

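Lighter lies in the channel with its tube end at (253,183), just inside the channel's end. The open tips sit about 10 mm behind the TCP at this opening. On to the timer.

Request:
step_arm(
  targets="-32 -4 0 8.5;-65 -8 0 17;-97 -12 0 25.5;-130 -16 0 34;-162 -20 0 42.5;-195 -24 0 51;-228 -28 0 59.5;-260 -32 0 68;-293 -36 0 76.5;-326 -40 0 85;-358 -44 0 94.2;-358 -44 0 94.2",
  gripper=0,
)

```text
t: 12.95
tcp_pos: [0.4317, -0.2318, 0.2535]
tool_rot: [1.0, -0.001, 0.0, 0.001]
force: [-0.2, 0.1, -0.2]
finger_gap: 0.999
gripper_force: 0.0
```

Run:
```python
from h import *
C,im=snap('wrist','w6')
for a in manip.mark_of('wrist','timer')[:1]: print(a['p'],a['position'],world(C,a['position'],.038)[0].round(4))
for a in manip.masks_of('wrist','timer')[:1]: print(a['p'],a['position'],axis(C,a['pixels'],.06))
print(go(.43,-.229,.045,0))
```

```text
0.82 [273.6, 184.0] [ 0.4298 -0.2285  0.038 ]
0.73 [272.2, 188.0] (array([ 0.4312, -0.229 ]), array([0.06 , 0.065]), 179.8)
(array([-2.000e-01,  1.800e+00,  2.084e+02]), np.float64(0.2))
```

Request:
step_arm(
  targets="0 0 50 0;0 0 100 0;0 0 150 0;0 0 180 0;0 0 195 0;0 0 203 0;0 0 208 0;0 0 208 0;0 0 208 0",
)

```text
t: 14.0
tcp_pos: [0.4313, -0.2297, 0.0472]
tool_rot: [1.0, 0.0, 0.001, 0.001]
force: [0.2, -0.2, -0.0]
finger_gap: 0.997
gripper_force: 0.0
```

Request:
step_arm(
  targets="0 0 0 0;0 0 0 0;0 0 0 0;0 0 0 0;0 0 0 0;0 0 0 0",
  gripper=1,
  squeeze=50,
)

```text
t: 14.6
tcp_pos: [0.4311, -0.2301, 0.0477]
tool_rot: [1.0, -0.0, 0.001, 0.001]
force: [-1.1, 0.5, 7.7]
finger_gap: 0.704
gripper_force: 52.2
```

Request:
step_arm(
  targets="0 0 -5 0;0 0 -20 0;0 0 -20 0;0 0 -20 0",
)

```text
t: 15.0
tcp_pos: [0.4308, -0.2299, 0.0666]
tool_rot: [1.0, -0.0, 0.0, 0.0]
force: [0.3, -0.2, -0.4]
finger_gap: 0.7
gripper_force: 54.0
```

Run:
```python
from h import *
C,im=snap('wrist','w7'); s=manip.sense(); print(s['tcp_pos'],s['force'])
print(go(.4765,.3435,.26,4.5))
```

```text
[ 0.43059953 -0.22968303  0.06626083] [-0.48204339 -0.45455276 -1.09804428]
(array([  45.9, -573.2, -193.8]), np.float64(-4.5))
```

View pics/w7.png

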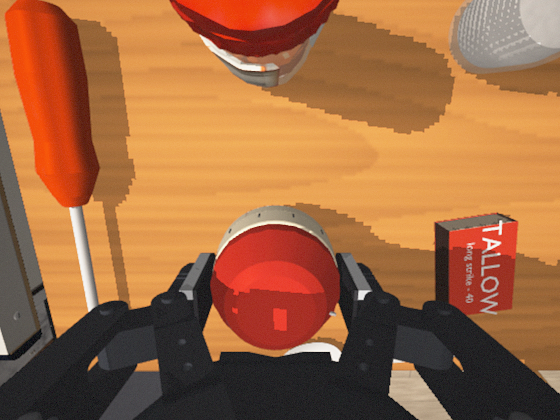

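The timer is gripped evenly at (277,280), and its neighbours are undisturbed. Carrying it to its recess.

Request:
step_arm(
  targets="0 0 -25 0;0 0 -70 0;0 -30 -105 0;2 -75 -125 0;6 -122 -140 0;10 -170 -150 -1;14 -218 -160 -1;18 -266 -165 -2;22 -314 -165 -2;26 -362 -165 -3;30 -410 -165 -3;34 -455 -165 -4",
)

```text
t: 16.25
tcp_pos: [0.4639, 0.2274, 0.2306]
tool_rot: [0.999, 0.035, -0.001, 0.0]
force: [0.7, -0.7, 0.7]
finger_gap: 0.704
gripper_force: 54.3
```

Request:
step_arm(
  targets="4 -40 0 0;8 -80 0 0;12 -110 0 0;12 -118 0 -0.5;12 -118 0 -0.5;12 -118 0 -0.5",
)

```text
t: 16.85
tcp_pos: [0.4678, 0.3427, 0.2306]
tool_rot: [0.999, 0.039, -0.001, 0.001]
force: [0.7, 0.1, -0.4]
finger_gap: 0.696
gripper_force: 54.4
```

Run:
```python
from h import *
C,im=snap('wrist','w8'); s=manip.sense(); print(s['tcp_pos'],s['finger_gap'])
for q in ('insert_timer','insert_matchbox','insert_lighter'):
    for a in manip.masks_of('wrist',q)[:1]: print(q,round(a['p'],2),np.round(a['position']),axis(C,a['pixels'],.03))
for a in manip.masks_of('wrist','lighter')[:1]: print(a['p'],axis(C,a['pixels'],.036))
print(go(.4765,.3435,.06,4.5))
```

```text
[0.46801714 0.3424023  0.23080016] 0.6997882907204769
insert_timer 0.86 [275. 174.] (array([0.4734, 0.3422]), array([0.093, 0.094]), 94.5)
insert_matchbox 0.97 [357. 179.] (array([0.4795, 0.2495]), array([0.093, 0.096]), 94.5)
insert_lighter 0.84 [409. 243.] (array([0.4089, 0.1956]), array([0.058, 0.188]), 94.9)
0.55 (array([0.4128, 0.2033]), array([0.026, 0.153]), 94.5)
(array([  7.9,  -0.2, 171.4]), np.float64(-0.1))
```

View pics/w8.png

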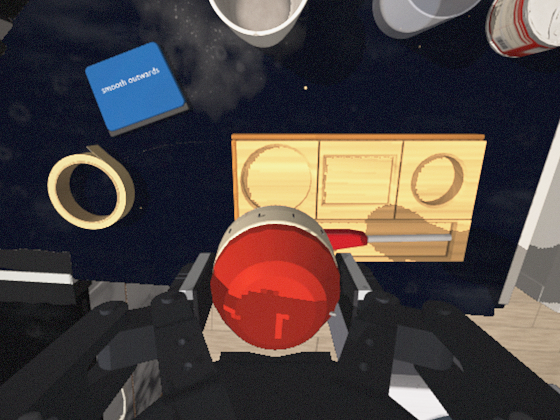

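Request:
step_arm(
  targets="8 0 50 0;8 0 100 0;8 0 140 0;8 0 165 0;8 0 180 0;8 0 188 0;8 0 193 0;8 0 196 0;8 0 198 0;8 0 198 0",
)

```text
t: 18.1
tcp_pos: [0.4773, 0.3448, 0.0367]
tool_rot: [0.999, 0.039, 0.001, -0.0]
force: [-3.2, -1.7, 10.7]
finger_gap: 0.696
gripper_force: 55.6
```

Run:
```python
from h import *
C,im=snap('wrist','w9'); s=manip.sense(); print(s['tcp_pos'],s['force'],s['ft_torque'])
```

```text
[0.47725454 0.34482545 0.03671503] [-3.26635619 -2.00482339 10.98716061] [-0.59536214  0.42792626 -0.02846547]
```

View pics/w9.png

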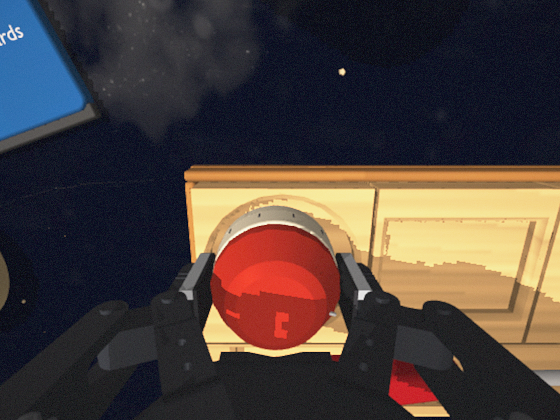

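The timer is held over the recess but meets about 11 N some 6 mm high. I'll lift slightly, shift 3 mm towards −x/−y and try again.

Request:
step_arm(
  targets="0 0 -4 0;-3 2 -4 0;-3 2 -4 0;-3 2 -2 0;-3 2 0 0;-3 2 1 0;-3 2 2 0;-3 2 2 0;-3 2 2 0",
)

```text
t: 19.05
tcp_pos: [0.4735, 0.3423, 0.0365]
tool_rot: [0.999, 0.04, 0.001, -0.0]
force: [-7.3, -3.6, 35.1]
finger_gap: 0.704
gripper_force: 57.9
```

Run:
```python
from h import *
s=manip.sense(); print(s['tcp_pos'],s['force'],s['ft_torque'])
```

```text
[0.47354378 0.3423416  0.03651851] [-7.30435869 -3.56719341 35.06299812] [-1.0148795   1.21655843 -0.05472563]
```

Request:
step_arm(
  targets="0 0 -4 0;0 0 -5 0;0 0 -5 0",
)

```text
t: 19.35
tcp_pos: [0.4739, 0.3425, 0.0367]
tool_rot: [0.999, 0.039, 0.0, -0.0]
force: [-0.5, -0.3, 9.3]
finger_gap: 0.706
gripper_force: 55.4
```

Request:
step_arm(
  targets="0 0 0 0;0 0 0 0;0 0 0 0;0 0 0 0;0 0 -10 0;0 0 -40 0;0 0 -80 0;0 0 -120 0;0 0 -150 0;0 0 -150 0",
  gripper=0.1,
)

```text
t: 20.35
tcp_pos: [0.4764, 0.3438, 0.1919]
tool_rot: [0.999, 0.039, 0.005, -0.002]
force: [0.5, 0.1, -0.2]
finger_gap: 0.903
gripper_force: 0.0
```

Run:
```python
from h import *
C,im=snap('wrist','w10'); s=manip.sense(); print(s['tcp_pos'],s['force'])
for q,z in (('timer',.047),('timer',.053),('lighter',.04),('insert_timer',.03)):
    for a in manip.masks_of('wrist',q)[:1]: print(q,z,a['p'],axis(C,a['pixels'],z))
for a in manip.mark_of('wrist','timer')[:1]: print(a['p'],world(C,a['position'],.021)[0])
```

```text
[0.47493391 0.34300507 0.18941574] [ 0.54757585  0.56449811 -0.46970396]
timer 0.047 0.87 (array([0.4731, 0.3443]), array([0.067, 0.06 ]), 6.2)
timer 0.053 0.87 (array([0.4747, 0.3444]), array([0.065, 0.059]), 6.2)
lighter 0.04 0.78 (array([0.4098, 0.2391]), array([0.033, 0.22 ]), 94.7)
insert_timer 0.03 0.8 (array([0.4724, 0.3421]), array([0.094, 0.092]), 4.5)
0.86 [0.47338574 0.34471921 0.021     ]
```

View pics/w10.png

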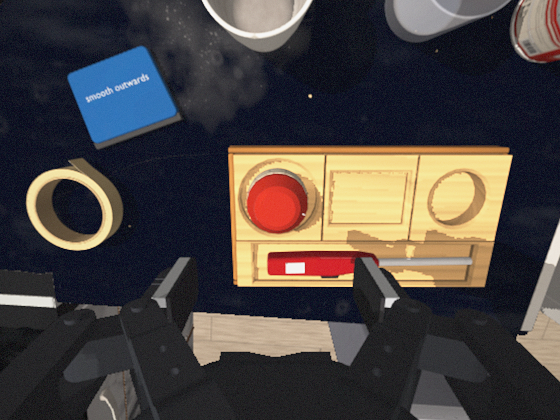

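The timer sits in its recess at px (278,203) and the lighter lies full length in its channel. Next, the matchbox.

Request:
step_arm(
  targets="-5 45 -30 0;-12 90 -50 0;-20 138 -50 0;-28 186 -50 -1;-36 234 -50 -1;-44 282 -50 -2;-52 330 -50 -2;-60 378 -50 -3;-67 426 -50 -3;-74 474 -50 -4;-81 522 -50 -4;-88 570 -50 -4",
)

```text
t: 21.85
tcp_pos: [0.4296, -0.2345, 0.2352]
tool_rot: [0.997, 0.074, -0.001, -0.001]
force: [1.1, 0.4, 0.2]
finger_gap: 0.897
gripper_force: 0.0
```

Request:
step_arm(
  targets="-7 45 0 0;-14 85 0 0;-19 112 0 0;-19 115 0 0;-19 115 0 0;-19 115 0 0",
  gripper=0.2,
)

```text
t: 22.45
tcp_pos: [0.4283, -0.3477, 0.2353]
tool_rot: [0.997, 0.074, -0.001, -0.001]
force: [0.8, 0.6, 0.7]
finger_gap: 0.803
gripper_force: 0.0
```

Run:
```python
from h import *
C,im=snap('wrist','w11'); s=manip.sense(); print(s['tcp_pos'],s['force'])
for q,z in (('matchbox',.055),('salt',.128)):
    for a in manip.masks_of('wrist',q)[:1]: print(q,z,a['p'],a['position'],axis(C,a['pixels'],z))
    for a in manip.mark_of('wrist',q)[:1]: print(a['p'],world(C,a['position'],.038)[0].round(4))
a=manip.masks_of('wrist','matchbox')[0]; c,_,h=axis(C,a['pixels'],.055); print(go(c[0],c[1],.046,h))
```

```text
[ 0.42847525 -0.34755472  0.23567612] [-0.09268998  0.40778854  0.20602748]
matchbox 0.055 0.87 [275.7, 194.8] (array([ 0.4212, -0.3458]), array([0.059, 0.037]), 9.4)
0.8 [ 0.4206 -0.3468  0.038 ]
salt 0.128 0.64 [284.6, 65.1] (array([ 0.5408, -0.3344]), array([0.041, 0.035]), 5.7)
0.98 [ 0.548  -0.3349  0.038 ]
(array([ -7.3,  -3.9, 190.5]), np.float64(-0.8))
```

Request:
step_arm(
  targets="-7 -3 50 -0.8;-7 -3 100 -0.8;-7 -3 140 -0.8;-7 -3 165 -0.8;-7 -3 178 -0.8;-7 -3 185 -0.8;-7 -3 189 -0.8;-7 -3 189 -0.8;-7 -3 189 -0.8",
)

```text
t: 23.65
tcp_pos: [0.422, -0.3482, 0.0485]
tool_rot: [0.997, 0.081, 0.001, 0.001]
force: [-0.7, -0.5, -0.1]
finger_gap: 0.802
gripper_force: 0.0
```

Request:
step_arm(
  targets="0 0 0 0;0 0 0 0;0 0 0 0;0 0 0 0;0 0 0 0;0 0 0 0",
  gripper=1,
  squeeze=40,
)

```text
t: 24.25
tcp_pos: [0.4217, -0.3479, 0.0483]
tool_rot: [0.997, 0.081, 0.0, 0.001]
force: [-0.2, 1.2, 5.9]
finger_gap: 0.431
gripper_force: 40.0
```

Request:
step_arm(
  targets="0 0 -10 0;0 0 -40 0;0 0 -80 0;0 0 -125 0;0 0 -170 0;0 0 -205 0;0 0 -205 0",
)

```text
t: 24.95
tcp_pos: [0.4236, -0.35, 0.2585]
tool_rot: [0.997, 0.081, 0.004, 0.005]
force: [0.9, -0.4, 0.1]
finger_gap: 0.428
gripper_force: 40.3
```

Run:
```python
from h import *
print(manip.sense()['finger_gap'],go(.4805,.2505,.25,94.5))
```

```text
0.4281763861014047 (array([ 153.4, -583.4,    3. ]), np.float64(-85.2))
```

Request:
step_arm(
  targets="12 -46 0 -7;24 -92 0 -14;36 -138 0 -21;48 -184 0 -28;60 -230 0 -35;72 -276 0 -42;84 -322 0 -49;96 -368 0 -56;108 -414 0 -63;120 -460 0 -70;132 -506 0 -77;144 -550 0 -84",
)

```text
t: 26.15
tcp_pos: [0.4735, 0.2205, 0.2516]
tool_rot: [0.684, 0.729, -0.001, -0.0]
force: [1.1, -0.9, -1.2]
finger_gap: 0.427
gripper_force: 40.3
```

Run:
```python
from h import *
C,im=snap('wrist','w12')
for q,z in (('insert_matchbox',.03),('insert_salt',.03),('insert_timer',.03)):
    for a in manip.masks_of('wrist',q)[:1]: print(q,z,a['p'],a['position'],axis(C,a['pixels'],z))
for a in manip.masks_of('wrist','matchbox')[:2]: print(a['p'],a['position'],axis(C,a['pixels'],.26))
print(go(.4805,.2505,.06,94.5))
```

```text
insert_matchbox 0.03 0.95 [283.6, 156.6] (array([0.481 , 0.2498]), array([0.093, 0.092]), 4.0)
insert_timer 0.03 0.55 [256.8, 87.0] (array([0.4741, 0.3431]), array([0.092, 0.092]), 94.5)
0.58 [278.5, 264.5] (array([0.4738, 0.2237]), array([0.037, 0.061]), 93.6)
(array([ 32. ,   9.1, 191.5]), np.float64(-1.2))
```

Request:
step_arm(
  targets="30 9 40 -1.2;30 9 90 -1.2;30 9 135 -1.2;30 9 170 -1.2;30 9 190 -1.2;30 9 200 -1.2;30 9 206 -1.2;30 9 210 -1.2;30 9 212 -1.2;30 9 214 -1.2;30 9 214 -1.2",
)

```text
t: 27.5
tcp_pos: [0.4826, 0.2492, 0.0394]
tool_rot: [0.679, 0.734, 0.001, 0.001]
force: [0.7, -0.9, 3.4]
finger_gap: 0.432
gripper_force: 40.6
```

Run:
```python
from h import *
s=manip.sense(); print(s['tcp_pos'],s['force'],go(.4805,.250,.035,94.5))
```

```text
[0.48260292 0.24915646 0.03937959] [ 0.66214433 -0.92498468  3.37089086] (array([ 1. , -2. ,  4.4]), np.float64(0.0))
```

Request:
step_arm(
  targets="1 -2 -1 0;1 -2 -1 0",
)

```text
t: 27.7
tcp_pos: [0.4795, 0.2501, 0.0397]
tool_rot: [0.679, 0.734, 0.0, 0.0]
force: [0.1, 0.7, -0.9]
finger_gap: 0.43
gripper_force: 40.3
```

Request:
step_arm(
  targets="0 0 0 0;0 0 0 0;0 0 0 0;0 0 -4 0;0 0 -20 0;0 0 -60 0;-20 0 -100 0;-60 0 -130 0;-100 0 -160 0;-100 0 -160 0;-100 0 -160 0",
  gripper=0.4,
)

```text
t: 28.8
tcp_pos: [0.488, 0.1496, 0.2002]
tool_rot: [0.68, 0.734, 0.001, 0.0]
force: [-0.8, 0.6, -1.0]
finger_gap: 0.6
gripper_force: 0.0
```

Run:
```python
from h import *
C,im=snap('wrist','w13'); s=manip.sense(); print(s['tcp_pos'])
for q,z in (('matchbox',.04),('timer',.06),('lighter',.04),('insert_matchbox',.03),('insert_salt',.03)):
    for a in manip.masks_of('wrist',q)[:1]: print(q,z,a['p'],a['position'],axis(C,a['pixels'],z))
```

```text
[0.48710362 0.15029751 0.19918015]
matchbox 0.04 0.84 [274.4, 88.5] (array([0.48  , 0.2508]), array([0.038, 0.058]), 93.2)
lighter 0.04 0.6 [202.1, 58.5] (array([0.4097, 0.2243]), array([0.03 , 0.188]), 94.3)
insert_matchbox 0.03 0.78 [294.8, 81.0] (array([0.4813, 0.2506]), array([0.092, 0.093]), 94.6)
insert_salt 0.03 0.67 [274.5, 178.8] (array([0.4887, 0.1579]), array([0.093, 0.093]), 94.3)
```

View pics/w13.png

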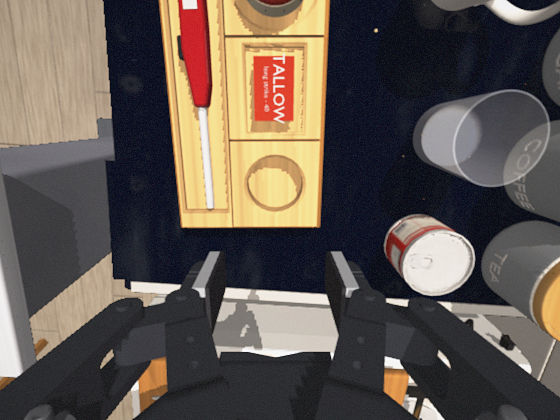

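The matchbox lies straight in its recess at px (274,88), and the salt recess is at (274,183). Now the salt shaker.

Request:
step_arm(
  targets="-35 0 -30 8;-80 3 -60 16;-125 5 -60 24;-170 7 -60 32;-215 9 -60 40;-260 11 -60 48;-305 13 -60 56;-350 15 -60 64;-395 17 -60 72;-440 19 -60 80;-475 20 -60 88;-489 21 -60 94.4",
  gripper=0.2,
)

```text
t: 30.3
tcp_pos: [0.5473, -0.3389, 0.258]
tool_rot: [1.0, -0.003, -0.0, 0.0]
force: [-0.4, 0.4, 0.1]
finger_gap: 0.805
gripper_force: 0.0
```

Request:
step_arm(
  targets="0 0 0 0;0 0 0 0;0 0 0 0",
)

```text
t: 30.6
tcp_pos: [0.5469, -0.3337, 0.2588]
tool_rot: [1.0, 0.003, -0.001, -0.001]
force: [0.1, 1.5, -0.5]
finger_gap: 0.801
gripper_force: 0.0
```

Run:
```python
from h import *
C,im=snap('wrist','w14'); s=manip.sense(); print(s['tcp_pos'])
for q,z in (('salt',.128),('spice_jar',.144)):
    for a in manip.masks_of('wrist',q)[:1]: print(q,z,a['p'],a['position'],axis(C,a['pixels'],z),axis(C,a['pixels'],.085))
    for a in manip.mark_of('wrist',q)[:1]: print(a['p'],a['position'],world(C,a['position'],.038)[0].round(4))
print(go(.5455,-.3355,.072,0))
```

```text
[ 0.5469596  -0.33380024  0.25908157]
salt 0.128 0.62 [277.6, 187.7] (array([ 0.5568, -0.334 ]), array([0.043, 0.034]), 1.4) (array([ 0.5468, -0.3344]), array([0.05, 0.04]), 1.4)
0.8 [275.1, 183.4] [ 0.5443 -0.3317  0.038 ]
spice_jar 0.144 0.85 [170.4, 197.5] (array([ 0.5525, -0.2363]), array([0.043, 0.073]), 132.4) (array([ 0.537 , -0.2144]), array([0.053, 0.09 ]), 132.4)
0.81 [189.7, 181.1] [ 0.5466 -0.2267  0.038 ]
(array([ -1.6,   0.7, 187.6]), np.float64(0.2))
```

Request:
step_arm(
  targets="-1 1 50 0;-1 1 90 0;-1 1 120 0;-1 1 145 0;-1 1 165 0;-1 1 178 0;-1 1 185 0;-1 1 185 0;-1 1 185 0",
)

```text
t: 31.75
tcp_pos: [0.5466, -0.3371, 0.0752]
tool_rot: [1.0, 0.001, 0.001, 0.001]
force: [-0.4, 0.2, 0.1]
finger_gap: 0.804
gripper_force: 0.0
```

Request:
step_arm(
  targets="0 0 0 0;0 0 0 0;0 0 0 0;0 0 0 0;0 0 0 0;0 0 0 0;0 0 0 0",
  gripper=1,
  squeeze=35,
)

```text
t: 32.45
tcp_pos: [0.5465, -0.3372, 0.0757]
tool_rot: [1.0, 0.001, 0.001, 0.001]
force: [-0.3, -0.2, 4.6]
finger_gap: 0.436
gripper_force: 34.9
```

Request:
step_arm(
  targets="0 0 -3 0;0 0 -10 0;0 0 -25 0;0 0 -50 0;0 0 -80 0;0 0 -115 0;0 0 -145 0;0 0 -155 0;0 0 -155 0",
)

```text
t: 33.35
tcp_pos: [0.5467, -0.3373, 0.2316]
tool_rot: [1.0, 0.001, 0.002, 0.002]
force: [-0.1, 0.3, 0.1]
finger_gap: 0.437
gripper_force: 34.7
```

Run:
```python
from h import *
s=manip.sense(); print(s['finger_gap'],s['force'],go(.4888,.1578,.23,4.5))
```

```text
0.4370838974589323 [-0.09887838  0.27448137  0.08198713] (array([ -57. , -495.2,   -0. ]), np.float64(-4.4))
```

Run:
```python
from h import *
C,im=snap('wrist','w15'); s=manip.sense(); z=s['tcp_pos'][2]; print(s['tcp_pos'])
for a in manip.masks_of('wrist','salt')[:2]:
    ys,xs=np.nonzero(a['pixels']); print(a['p'],a['position'],xs.min(),xs.max(),ys.min(),ys.max(),axis(C,a['pixels'],z+.053))
for a in manip.mark_of('wrist','salt')[:1]: print(a['p'],a['position'],world(C,a['position'],z-.037)[0].round(4))
```

```text
[ 0.54579448 -0.33648736  0.22959269]
0.7 [276.3, 283.7] 235 320 212 348 (array([ 0.565 , -0.3364]), array([0.03 , 0.052]), 180.0)
0.7 [272.6, 237.9] [ 0.5461 -0.3341  0.1926]
```

View pics/w15.png

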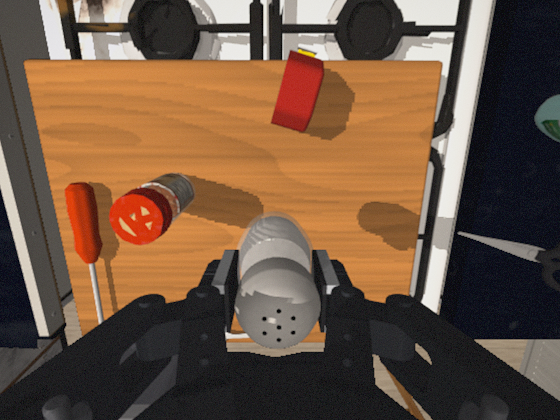

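The shaker is held upright and centred between the pads, and the jar and screwdriver are undisturbed. Carrying it smoothly to the tray.

Request:
step_arm(
  targets="-1 -10 0 0;-3 -30 0 0;-7 -60 0 -0.5;-12 -100 0 -1;-17 -145 0 -1.5;-22 -190 0 -2;-27 -235 0 -2.5;-32 -280 0 -3;-37 -325 0 -3.5;-43 -370 0 -4;-47 -410 0 -4.4;-51 -445 0 -4.4",
)

```text
t: 34.7
tcp_pos: [0.4922, 0.1107, 0.2282]
tool_rot: [0.999, 0.04, -0.002, -0.0]
force: [1.2, 0.1, -1.0]
finger_gap: 0.437
gripper_force: 34.8
```

Request:
step_arm(
  targets="-2 -22 0 0;-4 -38 0 0;-5 -46 0 0;-6 -50 0 0;-6 -50 0 0;-6 -50 0 0;-6 -50 0 0",
)

```text
t: 35.4
tcp_pos: [0.4845, 0.1568, 0.2292]
tool_rot: [0.999, 0.039, -0.0, 0.0]
force: [-1.1, -0.6, -0.3]
finger_gap: 0.439
gripper_force: 34.8
```

Run:
```python
from h import *
C,im=snap('wrist','w16')
s=manip.sense(); print(s['tcp_pos'],s['finger_gap'],go(.4888,.1578,.046,4.5))
for q,z in (('insert_matchbox',.03),('insert_salt',.03)):
    for a in manip.masks_of('wrist',q)[:1]: print(q,z,a['p'],a['position'],axis(C,a['pixels'],z))
```

```text
[0.48450028 0.15689547 0.22930504] 0.43585499529456256 (array([  4.3,  -0.6, 183.3]), np.float64(-0.1))
insert_matchbox 0.03 0.73 [196.9, 166.9] (array([0.4799, 0.2506]), array([0.093, 0.095]), 94.4)
insert_salt 0.03 0.63 [277.7, 177.4] (array([0.4875, 0.1578]), array([0.094, 0.093]), 4.9)
```

Request:
step_arm(
  targets="4 -0.5 20 0;4 -0.5 55 0;4 -0.5 90 0;4 -0.5 120 0;4 -0.5 142 0;4 -0.5 156 0;4 -0.5 165 0;4 -0.5 171 0;4 -0.5 174 0;4 -0.5 174 0",
)

```text
t: 36.55
tcp_pos: [0.4885, 0.1584, 0.0555]
tool_rot: [0.999, 0.039, 0.0, -0.0]
force: [-1.0, -0.5, -0.1]
finger_gap: 0.431
gripper_force: 34.8
```

Request:
step_arm(
  targets="0 0 1 0;0 0 2 0;0 0 3 0;0 0 4 0;0 0 5 0;0 0 6 0;0 0 6 0",
)

```text
t: 37.25
tcp_pos: [0.4886, 0.1585, 0.0515]
tool_rot: [0.999, 0.039, 0.001, -0.0]
force: [-3.4, -0.0, 16.9]
finger_gap: 0.439
gripper_force: 37.5
```

Contact came about 6 mm early for every piece, including this one whose fingertips are well above the rim. So this is the recess floor, offset by a constant height difference. I'll relieve the force and release.

Request:
step_arm(
  targets="0 0 -2 0;0 0 -3 0;0 0 -3 0",
)

```text
t: 37.55
tcp_pos: [0.4882, 0.1584, 0.0523]
tool_rot: [0.999, 0.039, 0.0, -0.0]
force: [-0.2, 0.3, -0.5]
finger_gap: 0.438
gripper_force: 34.8
```

Request:
step_arm(
  targets="0 0 0.5 0;0 0 1 0;0 0 1.5 0;0 0 1.5 0",
)

```text
t: 37.95
tcp_pos: [0.4882, 0.1585, 0.0516]
tool_rot: [0.999, 0.039, 0.0, 0.0]
force: [-1.3, 0.1, 9.6]
finger_gap: 0.433
gripper_force: 36.3
```

Request:
step_arm(
  targets="0 0 0 0;0 0 0 0;0 0 0 0;0 0 0 0;0 0 0 0",
  gripper=0.3,
)

```text
t: 38.45
tcp_pos: [0.4881, 0.1584, 0.0506]
tool_rot: [0.999, 0.039, -0.0, 0.0]
force: [0.8, 0.8, -0.5]
finger_gap: 0.704
gripper_force: 0.0
```

Request:
step_arm(
  targets="0 0 -10 0;0 0 -40 0;0 0 -80 0;0 0 -120 0;-50 0 -150 0;-80 0 -170 0;-80 0 -170 0;-80 0 -170 0",
)

```text
t: 39.25
tcp_pos: [0.4085, 0.1523, 0.2222]
tool_rot: [0.999, 0.039, 0.002, -0.0]
force: [0.3, -0.2, -0.5]
finger_gap: 0.694
gripper_force: 0.0
```

Run:
```python
from h import *
for n in ('wrist','top'):
    C,im=snap(n,'fin_'+n); print(n,manip.sense()['tcp_pos'])
    for q,z in (('matchbox',.04),('timer',.047),('lighter',.04),('salt',.098),('spice_jar',.144),('screwdriver',.05)):
        for a in manip.masks_of(n,q)[:1]: print(q,z,a['p'],np.round(a['position']),axis(C,a['pixels'],z))
        for a in manip.mark_of(n,q)[:1]: print('   mark',a['p'],world(C,a['position'],.01 if q=='salt' else .022)[0].round(4))
```

```text
wrist [0.40923778 0.15223254 0.22154142]
matchbox 0.04 0.58 [188. 115.] (array([0.4794, 0.2502]), array([0.038, 0.062]), 94.5)
   mark 0.66 [0.4815 0.2511 0.022 ]
timer 0.047 0.94 [ 93. 113.] (array([0.4734, 0.3444]), array([0.061, 0.078]), 90.0)
   mark 0.68 [0.4739 0.3479 0.022 ]
lighter 0.04 0.68 [167. 180.] (array([0.4076, 0.2403]), array([0.03 , 0.222]), 94.5)
   mark 0.62 [0.4103 0.2412 0.022 ]
salt 0.098 0.96 [274. 112.] (array([0.4874, 0.1602]), array([0.036, 0.036]), 138.9)
screwdriver 0.05 0.84 [543. 141.] (array([ 0.4529, -0.1227]), array([0.192, 0.031]), 5.7)
   mark 0.62 [ 0.4527 -0.1284  0.022 ]
top [0.40842338 0.15213275 0.22070253]
matchbox 0.04 0.33 [189. 188.] (array([0.5202, 0.2498]), array([0.018, 0.09 ]), 95.1)
timer 0.047 0.47 [148. 205.] (array([0.4773, 0.3618]), array([0.026, 0.056]), 173.5)
   mark 0.67 [0.4794 0.3356 0.022 ]
salt 0.098 0.54 [224. 203.] (array([0.4857, 0.1397]), array([0.039, 0.017]), 11.4)
   mark 0.57 [0.4879 0.1617 0.01  ]
spice_jar 0.144 0.57 [364. 176.] (array([ 0.5361, -0.2178]), array([0.042, 0.061]), 134.2)
   mark 0.86 [ 0.5537 -0.2328  0.022 ]
screwdriver 0.05 0.77 [322. 200.] (array([ 0.4592, -0.1198]), array([0.028, 0.195]), 178.9)
   mark 0.8 [ 0.4498 -0.1243  0.022 ]
```

```bash
python3 -c "
from station import manip; print(manip.sign_off())"
```

```text
the job is handed in; nothing more can be done
None
```

The job is handed in, with the lighter, timer, matchbox and salt shaker each in its recess and the screwdriver and spice jar left where they were; the final check used the trained networks' positions only, and each piece met its recess about 6 mm higher than calculated, which I took to be the recess floor.

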